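Test bead under the casting-room microscope

ROBOT

A 7-joint arm with a two-finger parallel gripper is mounted at the origin on the work surface. World frame = base frame: x ahead of the robot, y to its left, z up, the work surface at z = 0. Lengths are in m, angles in rad, forces in N, time in s.
With the tool pointing down it reaches from about 0.425 to 0.875 m from the base axis. Payload 4.7 kg.
Tool frame: the origin (TCP) lies midway between the tips of the shut fingers; the grasp point (between the pads) lies 19 mm behind it (hold_point_z is the distance from the TCP to the grasp point, in m); x points along the fingers, z is the direction in which the jaws open and shut, and the axes are right-handed (so a half turn about x gives the same grasp; the last joint's range is limited). The gripper opens to 85 mm and grips with 20 to 120 N. Pads are 22 mm wide; open, the fingers measure 114 mm over their backs; the gripper's body (76 mm by 85 mm) begins 54 mm behind the grasp point. The pads swing forward as they close: fully open they stand 13 mm farther back than shut.
Start: joints at [-1.25, 0.321, -0.07, 1.45, 0.023, 1.371, -0.057], TCP at [0.196, 0.62, 0.231] pointing down, gripper open.
Joint ranges: [-2.86, 2.86], [-0.3, 2.09], [-1.38, 1.24], [0.06, 2.45], [-1.56, 4.7], [0.09, 2.05], [-2.69, 2.69]. Speed limits (rad/s): [2.57, 2.57, 3.14, 3.14, 3.14, 3.14, 3.14].

INTERFACE

Orientations are given as a unit quaternion [x, y, z, w].
In Python, from rig import get_obs, camera, calibration, finish_job, hold_point_z gives the robot as it stands. The module is installed in compiled form; this text tells all that it offers.
- The arm moves only by the tool arm_command, never from a script. Its arguments are lists of equal length, an entry for each row: "hand": the opening, from -1 (shut) to 1 (fully open); "linear": the shift along the tool's x, y, z in m, a list of three; "delta_rot": the turn, a rotation vector about the tool's x, y, z in degrees, a list of three. A call has 1 to 12 rows; each row is the pose to reach, as a shift and turn from the pose commanded when the call began, along the tool's axes at that moment; what a row does not reach only later rows make up. A row lasts 1/8 s, in which the tool goes at most 62.5 mm and 10.7 degrees, less where a joint would pass 70% of its speed; a pose out of reach is approached as far as the arm can. A call with a gripper value outside its range is refused whole. The fingers move at their own pace and stop on an object; "newtons" is the grip in N (left out, the last holds). Time passes only in rows, so rows that repeat a pose let the fingers close. It gives the time, the measured TCP pose, the force and the opening at its end, in the units of the state.
- get_obs(): the state, without advancing time (a new reading comes with each control period).
- camera(name): name is "side" or "top" or "wrist"; returns the picture (420x560x3 uint8, blue, green, red); there is no depth.
- calibration(name): a dict with "fov_y" (degrees; the focal length in pixels is half the picture's height over the tangent of half this angle, whatever the lens; pixels are square), "cx", "cy" (the principal point, pixels), "T" (4x4, takes a point from camera to world coordinates). Camera axes: x right, y up, looking along -z (the intrinsics and any distortion apply to the point x, -y, -z); pixel columns grow to the right and rows downward; lengths in m; the calibration is good to about 2 mm. A picture is of the moment at which its call begins: read the wrist's pose just before it. calibration takes no time and is no camera call; for the wrist camera it gives the pose at the moment of the call.
- finish_job(): hands the job in, once; it reports no verdict.
The state is a dict: "time": time; "joint_positions": joint angles; "dq": joint speeds; "joint_torque": joint torques, N m; "ee_pos": TCP position; "orientation": TCP orientation; "contact_force": force on the tool from outside, world axes, zero at the start; "torque": the same for the moment, N m; "width": finger opening in m.
Only numpy, scipy, OpenCV 4.12 (cv2) and the standard library are available. Lean on these libraries where they do the work, as an engineer would, in place of code of your own. Each camera call takes 0.05 s, during which the arm holds its last target.

TASK

Check a cast bead for pores: switch on the microscope's ring light by pushing the green button on its control box fully down, then pick up the sample tray with the loose brass bead in its pocket and carry it under the microscope lens without letting the bead out of the pocket. Finish while still holding the tray in the air, level and still, with the bead straight below the lens and about 60 mm under it, in focus. Do not bump the microscope, and leave the other things on the bench where they stand.

Things in the scene. Friction and masses are not known exactly. Their poses are not given: they have to be found in the camera images.
- light_button (a joint): green push button on top of the light control box: 0 = up, 0.006 m = fully down (about 4 N); it springs back when let go. The press counts from 0.0045 m on.
- light_button_top (a point): centre of the upper face of the green button (28 mm across, in a black housing), which is pressed straight down. It moves with the button.
- lightbox: ring-light control box, white, 90 (x) x 80 (y) x 45 (z) mm, fixed to the bench, green button in the middle of its top. Origin: centre of its underside; a black dimmer knob on its -x face.
- tray: sample tray, about 130 g: aluminium plate 76 x 76 x 8 mm with one round pocket in its middle, 24 mm across, only 2.5 mm deep; the loose bead rolls out beyond about 40 degrees of tilt. Behind it (tray's -x) a black bar handle along x, 16 mm wide (y), from 15 to 33 mm above the underside, 60 to 172 mm from the plate's centre, foot under its end. Origin: centre of the plate's underside; z up.
- grip (a point): middle of the tray's black handle, where it is best gripped from above with the fingers closing across it (along the tray's y): 118 mm behind the pocket's centre (towards the tray's -x) and 24 mm above the tray's underside.
- pocket (a point): where the bead's centre is when it lies in the middle of the pocket: 13.5 mm above the tray's underside, on the plate's centre line.
- bead: loose cast brass bead, a ball of 16 mm, 18 g, lying in the tray's pocket. The origin is a point on its skin that turns with it: use bead_center.
- bead_center (a point): centre of the brass bead.
- scope: inspection microscope, fixed: white upright head 42 mm across, from 205 (lens in a ring light 54 mm across) to 370 mm above the bench; boom 18 mm thick, 300 mm up, along its +x to a column 350 mm tall, 210 mm from the head's axis, on a white foot plate 130 x 160 x 16 mm. Focus knobs reach 47 mm sideways, 40 mm behind the head. Origin: on the bench straight below the lens.
- lens (a point): centre of the lens's lower face, 205 mm above the bench, looking straight down.
- focus (a point): the focus point: straight below the lens, 60 mm under it, 145 mm above the bench. The bead's centre belongs here.
- red_tree: bystander: red wax tree of little rings, 72 mm across and 220 mm tall, upright on a black rubber base 100 mm across. Origin: centre of its underside.
- blue_tree: bystander: blue wax tree, 72 mm across and 220 mm tall, upright on a black rubber base 100 mm across. Origin: centre of its underside.
- sprue_base: bystander: empty black rubber base, a dish 100 mm across and 24 mm tall with a cone of 32 mm in its middle. Origin: centre of its underside.
- flask: bystander: perforated steel casting flask standing upright, an open tube 76 mm across with a flange of 88 mm at the top, 115 mm tall. Origin: centre of its underside.
- mould: bystander: blue silicone mould, a block 75 x 50 x 28 mm lying flat. Origin: centre of its underside.
- brass_tree: bystander: cast brass tree standing upright, 60 mm across at the foot, 115 mm tall. Origin: centre of its underside.
There are look-alikes about, which are no part of the job. Leave any purple or red look-alike of the lightbox alone. Of the things that look like the tray, the larger one is meant.

How it is judged:
By the outcome, as a careful person would: the job done as asked, in the order asked, and still so for the second after the job is handed in, while the arm keeps its last pose, push and grip.
It also fails if it takes over 62 s, if anything falls off the work surface, if the arm or the gripper's body presses on something with over 40 N, if the wrist force passes 120 N, or if a joint passes its speed limit or range.

## Working session

There is one attempt and no reset: what is moved stays moved. The work goes in short steps, Python scripts to look and compute and a tool call to move; the robot and the scene stay as the last step left them, time stands still between calls to the robot, and variables do not carry over. Pictures are saved under pics/ and viewed, and the job is handed in when it is done.

Besides the shell and the picture viewer there is one more tool, called after "Emit:" as a command line: name --argument value ..., lists and objects as JSON in quotes. arm_command: Moves the arm, as the interface text tells. Its arguments: {"type":"object","properties":{"hand":{"type":"array"},"linear":{"type":"array"},"delta_rot":{"type":"array"},"newtons":{"type":"number"}},"required":["hand","linear","delta_rot"]}

```bash
mkdir -p pics; python3 - <<'E'
from rig import *
import cv2
for n in ["side","top","wrist"]:
    c=calibration(n); print(n,{k:(v.round(3).tolist() if hasattr(v,'round') and k=='T' else v) for k,v in c.items()})
    cv2.imwrite(f"pics/{n}0.png",camera(n))
o=get_obs();print(o); print(hold_point_z() if callable(hold_point_z) else hold_point_z)
E
```

```text
side {'fov_y': 53.32374155303667, 'cx': 278.6355237390867, 'cy': 216.2565544275113, 'T': [[0.98, 0.138, -0.144, 0.344], [-0.2, 0.699, -0.687, -0.983], [0.006, 0.702, 0.713, 1.091], [0.0, 0.0, 0.0, 1.0]]}
top {'fov_y': 45.63035458576878, 'cx': 282.55580130472686, 'cy': 214.83408849240553, 'T': [[0.023, 0.979, -0.202, 0.282], [-1.0, 0.023, -0.002, -0.054], [0.002, 0.202, 0.979, 1.446], [0.0, 0.0, 0.0, 1.0]]}
wrist {'fov_y': 63.1772389287874, 'cx': 284.28697169443524, 'cy': 211.0092906306799, 'T': [[0.303, -0.91, -0.282, 0.123], [0.953, 0.288, 0.092, 0.641], [-0.002, -0.297, 0.955, 0.373], [0.0, 0.0, 0.0, 1.0]]}
{'time': 0.15, 'joint_positions': array([-1.24991057,  0.32166025, -0.07007848,  1.45138383,  0.02257997,
        1.37082236, -0.0569169 ]), 'dq': array([ 0.0016514 , -0.00107258,  0.00068805, -0.00418595, -0.00073962,
       -0.00087776,  0.00023577]), 'joint_torque': array([-3.63689605e-04, -4.94095802e+01, -3.83183733e-01, -3.14683664e+01,
        1.29944601e-02,  8.23471433e-03,  6.43567120e-06]), 'ee_pos': array([0.19621455, 0.61924743, 0.23047532]), 'orientation': array([-0.41806241,  0.57093496,  0.41740213,  0.57011626]), 'contact_force': array([ 0.06922985, -0.14640616,  0.18012523]), 'torque': array([ 0.0089902 , -0.03270275, -0.00902425]), 'width': 0.08560809866935981}
0.0187
```

View pics/side0.png

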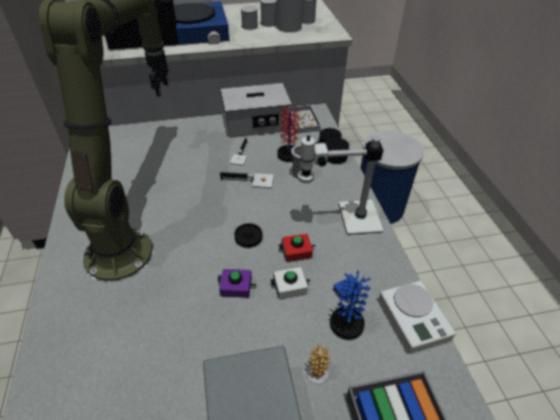

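View pics/top0.png

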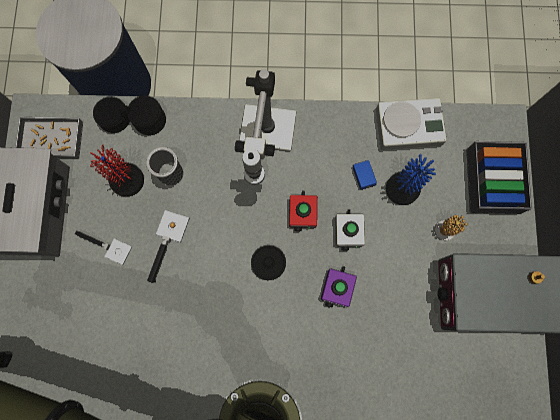

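View pics/wrist0.png

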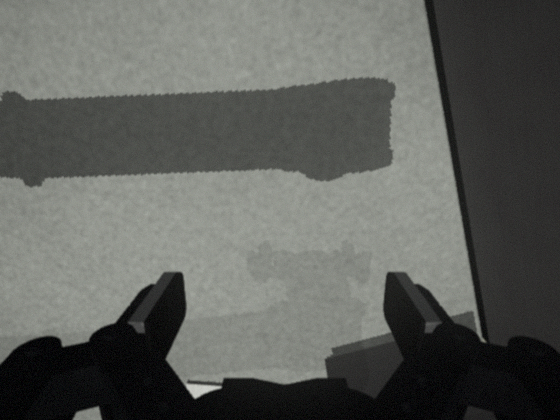

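```bash
cat > h.py <<'E'
import numpy as np, cv2
from rig import *
def K(c): 
    f=210/np.tan(np.radians(c['fov_y']/2)); return f
def ray(c,u,v):
    f=K(c);d=np.array([(u-c['cx'])/f,-(v-c['cy'])/f,-1.]);T=np.array(c['T']);return T[:3,3],T[:3,:3]@d
def atz(c,u,v,z):
    o,d=ray(c,u,v);return o+d*(z-o[2])/d[2]
def proj(c,p):
    T=np.array(c['T']);q=T[:3,:3].T@(np.array(p)-T[:3,3]);f=K(c);return np.array([c['cx']+f*q[0]/-q[2],c['cy']-f*q[1]/-q[2]])
def tri(a,b):
    (o1,d1),(o2,d2)=a,b
    A=np.stack([d1,-d2],1);s=np.linalg.lstsq(A,o2-o1,rcond=None)[0]
    p,q=o1+d1*s[0],o2+d2*s[1];return (p+q)/2,np.linalg.norm(p-q)
E
python3 - <<'E'
from h import *
t=cv2.imread('pics/top0.png');s=cv2.imread('pics/side0.png')
def crop(im,x,y,w,h,k,n): cv2.imwrite(n,cv2.resize(im[y:y+h,x:x+w],None,fx=k,fy=k,interpolation=cv2.INTER_CUBIC))
crop(t,70,130,200,150,4,'pics/t_tray.png');crop(t,220,60,200,150,4,'pics/t_scope.png');crop(t,280,180,100,75,8,'pics/t_box.png')
crop(s,210,130,200,150,4,'pics/s_scope.png');crop(s,210,220,120,90,6,'pics/s_box.png')
c=calibration('top')
for n,u,v,z in [('btn',351,229,.055),('traybead',172.5,225.5,.0135),('purple',340,287,.055),('red',304,210,.055),('handle end',153,279,.03)]:
    print(n,atz(c,u,v,z).round(4))
E
```

```text
btn [ 0.5319 -0.2454  0.055 ]
traybead [0.5376 0.2692 0.0135]
purple [ 0.3685 -0.2143  0.055 ]
red [ 0.5838 -0.1117  0.055 ]
handle end [0.3802 0.31   0.03  ]
```

View pics/t_tray.png

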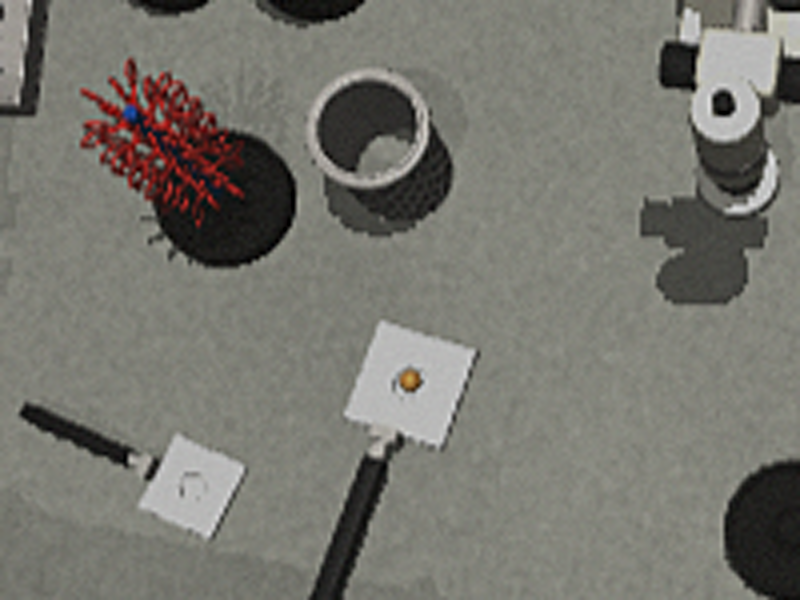

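View pics/t_scope.png

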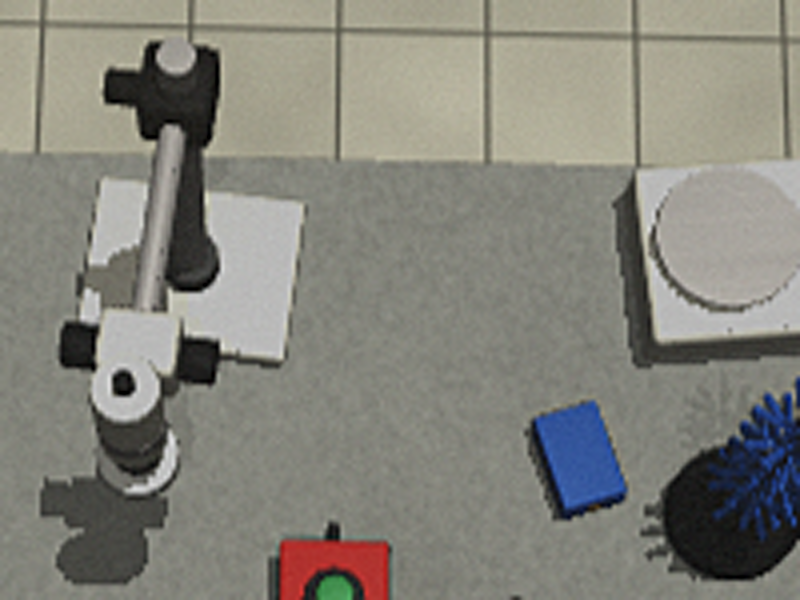

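View pics/t_box.png

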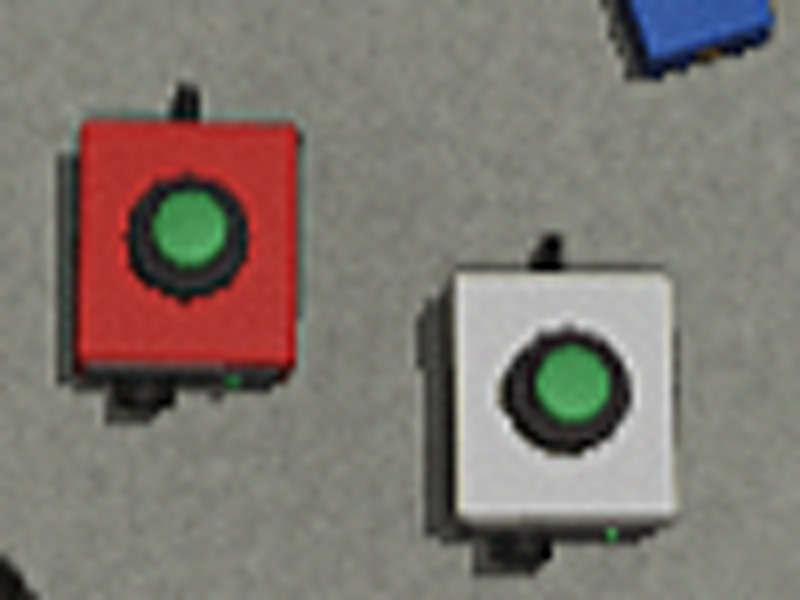

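View pics/s_scope.png

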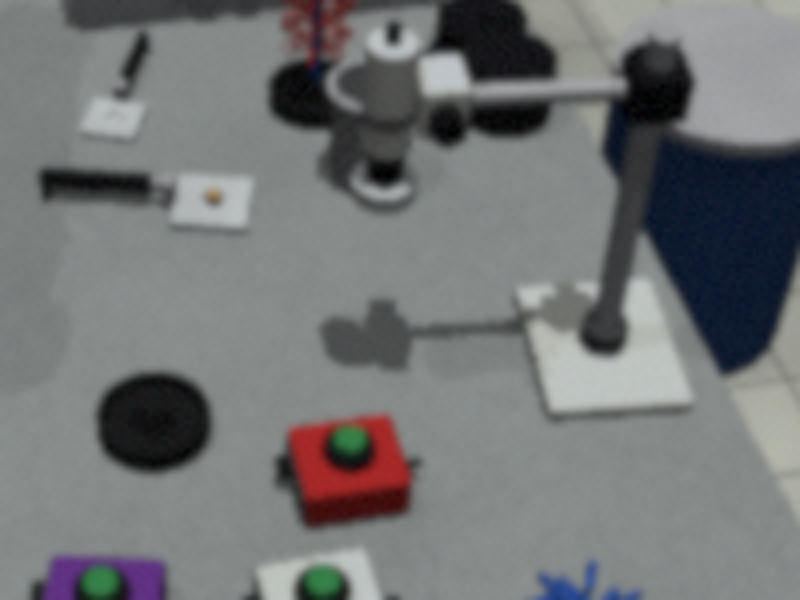

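View pics/s_box.png

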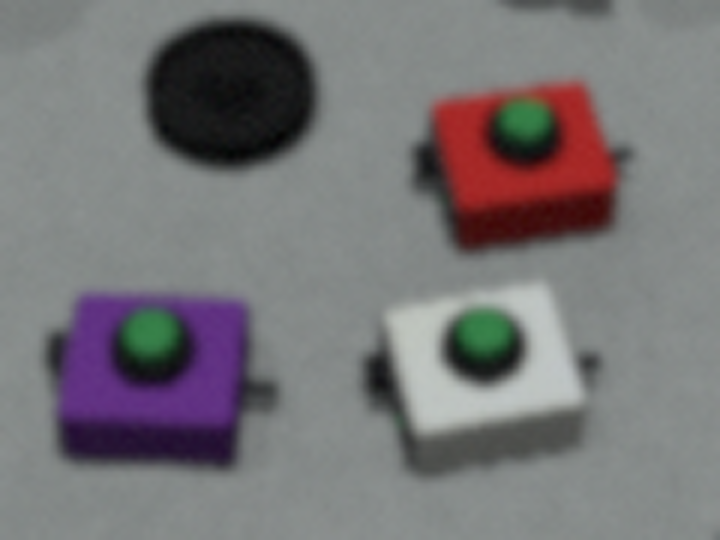

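```bash
cat > fit.py <<'E'
from h import *
from scipy.optimize import least_squares
ct,cs=calibration('top'),calibration('side')
def px(x,y,x0,y0,k): return ((x+.5)/k-.5+x0,(y+.5)/k-.5+y0)
def R(a): return np.array([[np.cos(a),-np.sin(a),0],[np.sin(a),np.cos(a),0],[0,0,1]])
def fit(obs,x0):
    def r(p): return np.concatenate([proj(c,R(p[2])@np.array(l)+[p[0],p[1],0])-uv for c,l,uv in obs])
    s=least_squares(r,x0,loss='soft_l1');return s.x,r(s.x).reshape(-1,2)
T=lambda x,y:px(x,y,70,130,4)
S=lambda x,y:px(x,y,210,130,4)
# tray; +x away from handle
a=.038
tr=[(ct,(a,a,.008),T(382,322)),(ct,(a,-a,.008),T(477,350)),(ct,(-a,-a,.008),T(441,443)),(ct,(-a,a,.008),T(345,414)),
 (ct,(-.172,0,.033),T(326,602)),
 (cs,(a,a,.008),S(254,177)),(cs,(a,-a,.008),S(249,227)),(cs,(-a,-a,.008),S(168,223)),(cs,(-a,a,.008),S(175,175))]
p,e=fit(tr,[.537,.269,.2-.5]);print('tray',p.round(4),e.round(1).tolist())
g=R(p[2])@[-.118,0,.024]+[p[0],p[1],0];print('grip',g)
print('bead',tri(ray(ct,*T(411,380)),ray(cs,*S(214,197))))
B=lambda x,y:px(x,y,280,180,8)
SB=lambda x,y:px(x,y,210,220,6)
bx=[(ct,(.045,.04,.045),B(455,270)),(ct,(.045,-.04,.045),B(672,270)),(ct,(-.045,-.04,.045),B(677,515)),(ct,(-.045,.04,.045),B(457,516)),
 (cs,(.045,.04,.045),SB(545,286)),(cs,(.045,-.04,.045),SB(583,400)),(cs,(-.045,-.04,.045),SB(414,432)),(cs,(-.045,.04,.045),SB(388,315))]
p,e=fit(bx,[.53,-.245,0]);print('box',p.round(4),e.round(1).tolist())
print('btn',tri(ray(ct,*B(574,384)),ray(cs,*SB(484,330))))
C=lambda x,y:px(x,y,220,60,4)
sc=[(ct,(0,0,.37),C(127,391)),(cs,(0,0,.37),S(396,45)),(ct,(0,0,.207),C(139,458)),(cs,(0,0,.207),S(382,190)),(cs,(.21,0,.016),S(604,325)),(ct,(.21,0,.016),C(192,265))]
p,e=fit(sc,[.67,.02,0]);print('scope',p.round(4),e.round(1).tolist())
E
python3 fit.py
```

```text
tray [ 0.5409  0.271  -0.2633] [[-0.8, -1.2], [-0.1, -1.0], [0.6, 0.3], [-0.1, 0.3], [-0.6, 0.7], [-0.4, 0.6], [-0.6, 0.5], [0.3, 0.6], [0.6, 0.2]]
grip [0.42694    0.30170702 0.024     ]
bead (array([0.54164374, 0.26937953, 0.01520712]), np.float64(0.003548349290050539))
box [ 0.5355 -0.2447  0.0186] [[-0.5, -0.5], [0.3, -0.3], [0.6, 0.2], [-0.2, -0.1], [0.1, -0.9], [0.5, 0.7], [-0.5, 0.8], [-1.7, -0.9]]
btn (array([ 0.53541324, -0.24477471,  0.06675577]), np.float64(0.0029103660745195283))
scope [ 0.6423  0.0223 -0.0955] [[-0.2, -3.6], [-0.8, -4.3], [0.6, 0.0], [-0.1, 1.4], [-1.0, 4.3], [-0.5, -0.2]]
```

```bash
cat > ov.py <<'E'
from h import *
import sys
def R(a): return np.array([[np.cos(a),-np.sin(a),0],[np.sin(a),np.cos(a),0],[0,0,1]])
def draw(im,c,p,x0,y0,w,h,k,out):
    o=cv2.resize(im[y0:y0+h,x0:x0+w],None,fx=k,fy=k,interpolation=cv2.INTER_CUBIC)
    def pl(L,col,cl=True):
        q=np.array([proj(c,R(p[2])@np.array(l)+[p[0],p[1],0]) for l in L]); q=((q-[x0,y0]+.5)*k-.5).round().astype(int)
        cv2.polylines(o,[q],cl,col,1,cv2.LINE_AA)
    an=np.linspace(0,2*np.pi,40)
    for r,z,col in [(.021,.37,(0,0,255)),(.027,.205,(0,255,0)),(.021,.3,(255,0,0))]:
        pl([(r*np.cos(a),r*np.sin(a),z) for a in an],col)
    pl([(0,0,.3),(.21,0,.3)],(0,255,255),False);pl([(.21,0,.0),(.21,0,.35)],(0,255,255),False)
    pl([(-.04,-.047,.3),(-.04,.047,.3)],(255,0,255),False);pl([(.04,-.047,.3),(.04,.047,.3)],(255,255,0),False)
    cv2.imwrite(out,o)
p=[float(v) for v in sys.argv[1:4]]
draw(cv2.imread('pics/top0.png'),calibration('top'),p,220,60,100,75,8,f'pics/ovt{sys.argv[4]}.png')
draw(cv2.imread('pics/side0.png'),calibration('side'),p,280,120,120,90,6,f'pics/ovs{sys.argv[4]}.png')
E
sed -i '/220,60,100,75/s/220,60,100,75,8/220,60,100,125,5/' ov.py
python3 ov.py .6423 .0223 -.0955 1
```

```text
(no output)
```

View pics/ovt1.png

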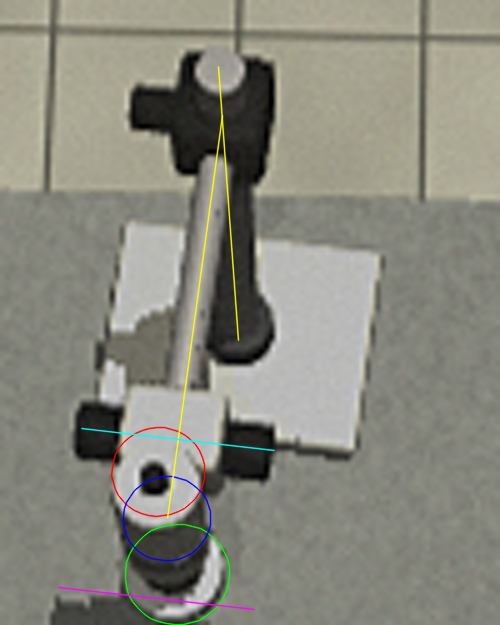

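View pics/ovs1.png

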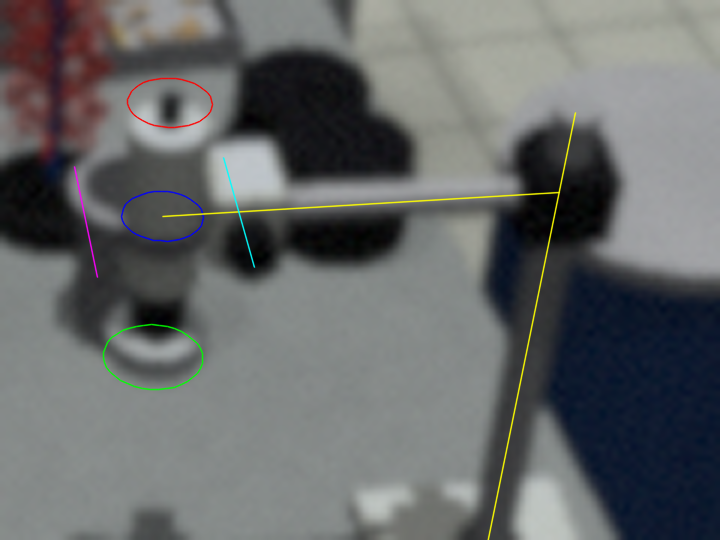

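```bash
python3 ov.py .6465 .0255 -.108 2
```

```text
(no output)
```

View pics/ovt2.png

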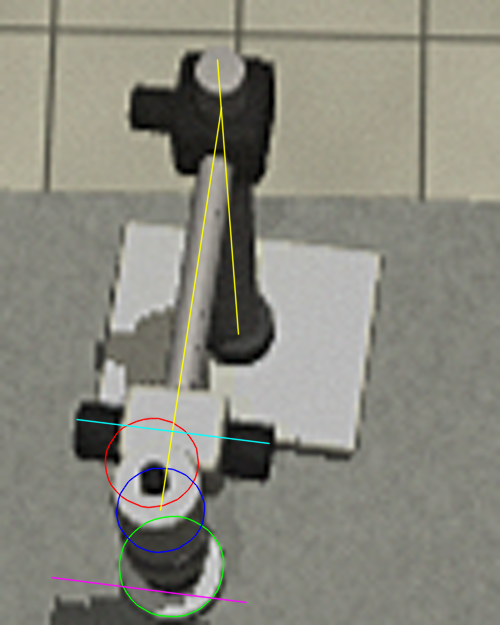

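View pics/ovs2.png

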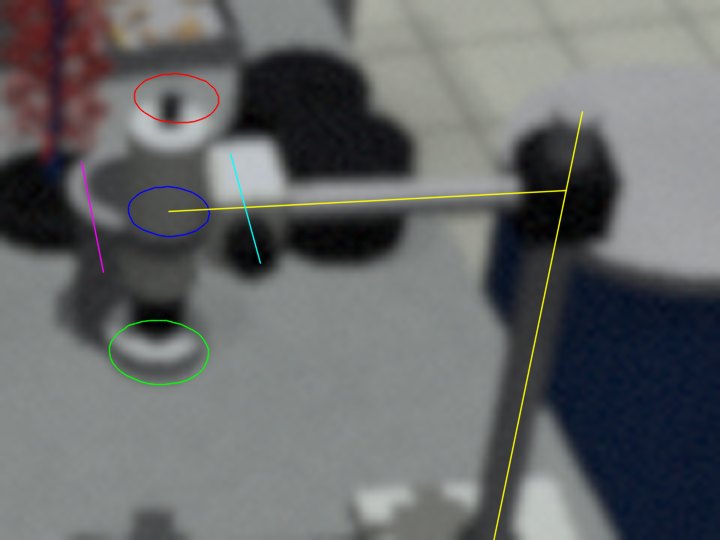

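```bash
cat >> h.py <<'E'
from scipy.spatial.transform import Rotation as Rot
def plan(targets, yaw=None, point='tcp'):
    """targets world TCP positions -> linear shifts in tool axes"""
    o=get_obs();M=Rot.from_quat(o['orientation']).as_matrix()
    for t in targets: print('world',t,'-> linear mm',(M.T@(np.array(t)-o['ee_pos'])*1000).round(1))
    print('t',o['time'],'pos',o['ee_pos'].round(4),'F',o['contact_force'].round(2),'w',round(o['width'],4))
    print('axes',M.round(3).tolist())
def rot_to(dirx):
    """rotvec deg in tool axes so that tool x=down, tool y = +-? given world M target"""
E
python3 -c "
from h import *
plan([(.40,.25,.25),(.46,.05,.25),(.53,-.15,.22),(.5355,-.245,.14)])"
```

```text
world (0.4, 0.25, 0.25) -> linear mm [ -19.1 -305.8 -290.5]
world (0.46, 0.05, 0.25) -> linear mm [ -18.8 -423.4 -463. ]
world (0.53, -0.15, 0.22) -> linear mm [  11.5 -550.5 -632.5]
world (0.5355, -0.245, 0.14) -> linear mm [  91.6 -584.4 -721.3]
t 0.15 pos [0.1962 0.6192 0.2305] F [ 0.07 -0.15  0.18] w 0.0856
axes [[-0.0, -0.953, 0.302], [-0.001, 0.302, 0.953], [-1.0, -0.0, -0.001]]
```

Emit:
arm_command --hand '[-1,-1,-1,-1,-1,-1,-1,-1,-1,-1,-1,-1]' --linear '[[-3,-44,-41.5],[-6,-88,-83],[-9,-132,-125],[-12,-176,-166],[-15,-220,-208],[-18,-263,-250],[-19,-306,-291],[-19,-336,-334],[-19,-365,-377],[-19,-394,-420],[-19,-423,-463],[-19,-423,-463]]' --delta_rot '[[0,0,0],[0,0,0],[0,0,0],[0,0,0],[0,0,0],[0,0,0],[0,0,0],[0,0,0],[0,0,0],[0,0,0],[0,0,0],[0,0,0]]'

```text
time: 1.65
ee_pos: [0.5449, -0.0452, 0.2635]
orientation: [-0.418, 0.57, 0.418, 0.571]
contact_force: [0.6, 0.5, 0.1]
width: 0.0
```

I passed millimetres where the interface takes metres, so the arm ran at its per-row cap along that direction. I'll check that nothing was touched before going on.

```bash
python3 -c "
from h import *
cv2.imwrite('pics/side1.png',camera('side'));cv2.imwrite('pics/top1.png',camera('top'))
plan([(.52,-.13,.25),(.5355,-.245,.14),(.5355,-.245,.09)]);o=get_obs();print(o['joint_positions'].round(3),o['dq'].round(3))"
```

```text
world (0.52, -0.13, 0.25) -> linear mm [ 13.9  -0.2 -81.8]
world (0.5355, -0.245, 0.14) -> linear mm [ 124.5  -50.6 -185.6]
world (0.5355, -0.245, 0.09) -> linear mm [ 174.5  -50.5 -185.4]
t 1.75 pos [ 0.5454 -0.0522  0.2636] F [ 0.01 -1.02  0.42] w 0.0001
axes [[0.001, -0.95, 0.313], [-0.005, 0.313, 0.95], [-1.0, -0.003, -0.004]]
[-0.523  0.088  0.608  1.68  -0.046  1.388  1.344] [-0.049 -0.029 -0.094  0.037 -0.04   0.029 -0.074]
```

View pics/side1.png

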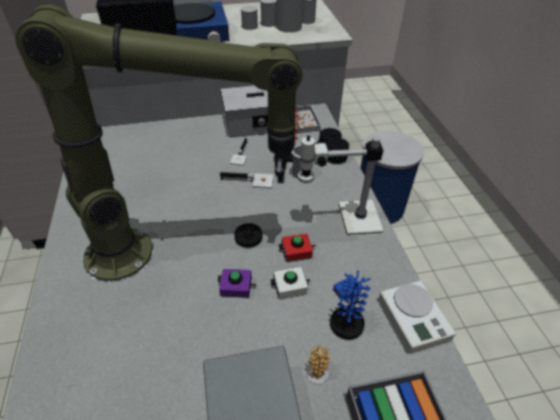

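View pics/top1.png

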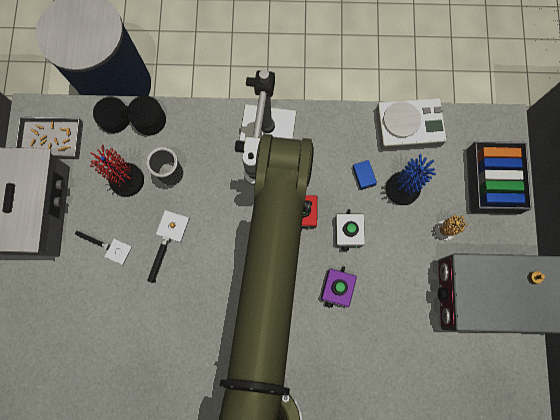

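Emit:
arm_command --hand '[-1,-1,-1,-1,-1,-1,-1]' --linear '[[0.006,0,-0.04],[0.014,0,-0.08],[0.04,-0.017,-0.115],[0.08,-0.034,-0.15],[0.12,-0.05,-0.185],[0.14,-0.05,-0.185],[0.14,-0.05,-0.185]]' --delta_rot '[[0,0,0],[0,0,0],[0,0,0],[0,0,0],[0,0,0],[0,0,0],[0,0,0]]'

```text
time: 2.62
ee_pos: [0.5352, -0.2333, 0.1215]
orientation: [-0.417, 0.571, 0.419, 0.57]
contact_force: [-0.8, 0.8, 0.5]
width: 0.0
```

```bash
python3 -c "
from h import *
plan([(.5355,-.245,.10),(.5355,-.245,.08),(.5355,-.245,.053)])
cv2.imwrite('pics/w2.png',camera('wrist'));cv2.imwrite('pics/top2.png',camera('top')[130:280,250:450].repeat(4,0).repeat(4,1))
c=calibration('wrist');print(proj(c,(.5355,-.245,.06)))"
```

```text
world (0.5355, -0.245, 0.1) -> linear mm [ 21.5  -3.9 -11.1]
world (0.5355, -0.245, 0.08) -> linear mm [ 41.5  -4.  -11.1]
world (0.5355, -0.245, 0.053) -> linear mm [ 68.5  -4.1 -11.2]
t 2.625 pos [ 0.5352 -0.2333  0.1215] F [-0.75  0.83  0.54] w 0.0
axes [[-0.004, -0.953, 0.302], [0.002, 0.302, 0.953], [-1.0, 0.004, 0.001]]
[269.14574881 232.06229591]
```

View pics/w2.png

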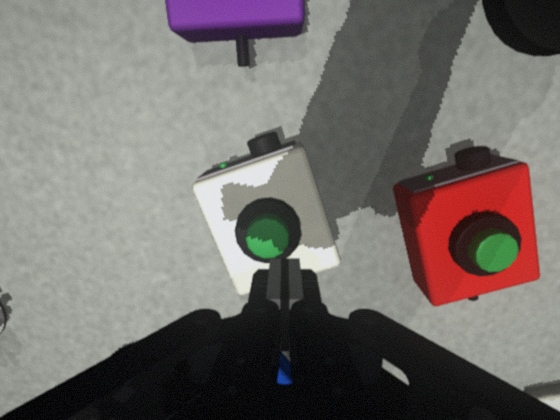

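View pics/top2.png

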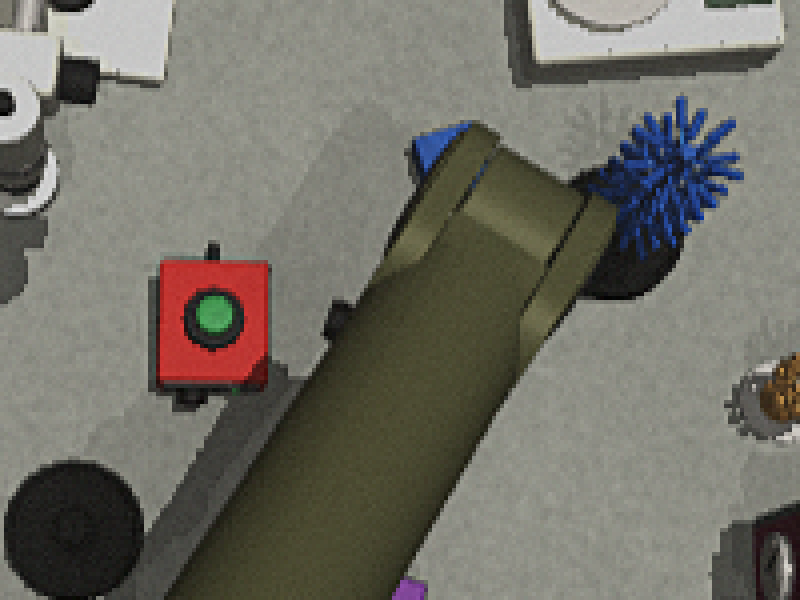

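```bash
python3 -c "
from h import *
c=calibration('wrist')
for z in (.05,.055,.06,.065): print(z,atz(c,267,238,z).round(4),atz(c,267,230,z).round(4))
im=cv2.imread('pics/w2.png')[180:280,200:340];cv2.imwrite('pics/w2c.png',cv2.resize(cv2.convertScaleAbs(im,alpha=2,beta=20),None,fx=5,fy=5))"
```

```text
0.05 [ 0.5427 -0.2493  0.05  ] [ 0.5371 -0.2475  0.05  ]
0.055 [ 0.5408 -0.2485  0.055 ] [ 0.5354 -0.2467  0.055 ]
0.06 [ 0.539  -0.2476  0.06  ] [ 0.5337 -0.2459  0.06  ]
0.065 [ 0.5372 -0.2468  0.065 ] [ 0.532  -0.2451  0.065 ]
```

View pics/w2c.png

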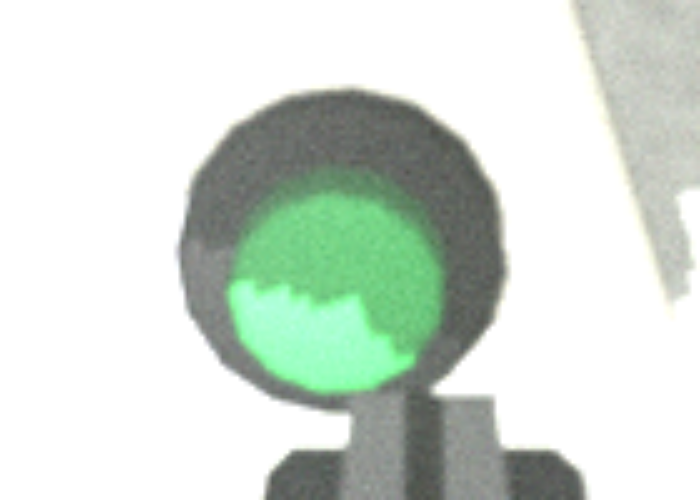

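Emit:
arm_command --hand '[-1,-1,-1,-1,-1,-1]' --linear '[[0.02,-0.006,-0.0125],[0.04,-0.006,-0.0125],[0.052,-0.006,-0.0125],[0.056,-0.006,-0.0125],[0.059,-0.006,-0.0125],[0.059,-0.006,-0.0125]]' --delta_rot '[[0,0,0],[0,0,0],[0,0,0],[0,0,0],[0,0,0],[0,0,0]]'

```text
time: 3.48
ee_pos: [0.5386, -0.2482, 0.0647]
orientation: [-0.418, 0.57, 0.418, 0.571]
contact_force: [-0.1, 1.2, 2.1]
width: 0.0002
```

Emit:
arm_command --hand '[-1,-1,-1,-1]' --linear '[[0.001,0,0],[0.003,0,0],[0.003,0,0],[0.003,0,0]]' --delta_rot '[[0,0,0],[0,0,0],[0,0,0],[0,0,0]]'

```text
time: 3.98
ee_pos: [0.5388, -0.2486, 0.0616]
orientation: [-0.418, 0.57, 0.418, 0.571]
contact_force: [0.1, 2.1, 3.2]
width: -0.0009
```

Emit:
arm_command --hand '[-1,-1,-1,-1]' --linear '[[0.001,0,0],[0.003,0,0],[0.003,0,0],[0.003,0,0]]' --delta_rot '[[0,0,0],[0,0,0],[0,0,0],[0,0,0]]'

```text
time: 4.47
ee_pos: [0.5388, -0.2487, 0.0608]
orientation: [-0.418, 0.57, 0.418, 0.571]
contact_force: [-5.1, 3.6, 18.8]
width: 0.0003
```

```bash
python3 -c "
from h import *
cv2.imwrite('pics/w3.png',camera('wrist'));s=camera('side');cv2.imwrite('pics/s3.png',s[120:300,210:410].repeat(3,0).repeat(3,1))
print(get_obs()['contact_force'])"
```

```text
[-5.04664534  4.6913393  18.74076867]
```

View pics/w3.png

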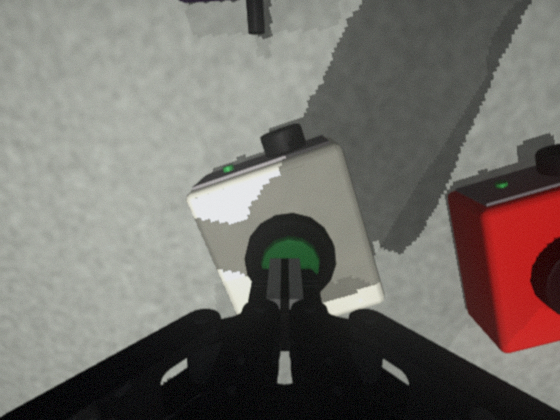

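View pics/s3.png

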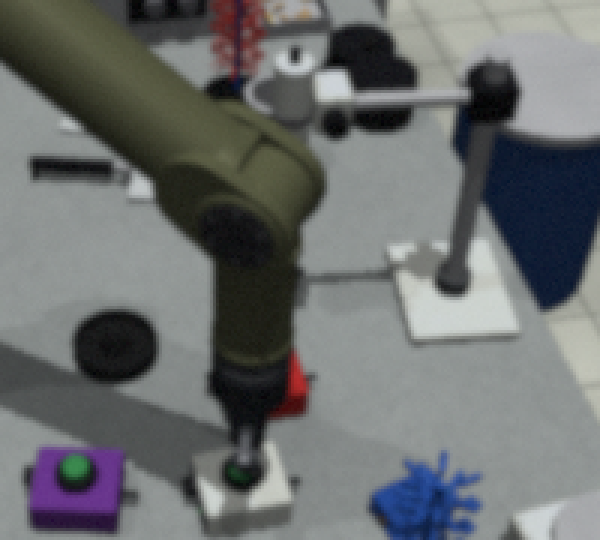

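Emit:
arm_command --hand '[-1,-1,-1,-1,-1,-1,-1,1,1,1,1,1]' --linear '[[-0.05,0,0],[-0.11,0,0],[-0.17,0,0.01],[-0.19,0.04,0.055],[-0.19,0.08,0.11],[-0.19,0.12,0.16],[-0.19,0.15,0.213],[-0.19,0.175,0.265],[-0.19,0.2,0.32],[-0.18,0.22,0.375],[-0.17,0.245,0.43],[-0.145,0.267,0.48]]' --delta_rot '[[0,0,0],[0,0,0],[0,0,0],[0,0,0],[0,0,0],[0,0,0],[0,0,0],[0,0,0],[0,0,0],[0,0,0],[0,0,0],[-2.5,0,0]]'

```text
time: 6.08
ee_pos: [0.4291, 0.2915, 0.2033]
orientation: [-0.431, 0.56, 0.43, 0.562]
contact_force: [0.6, 0.7, 0.6]
width: 0.0856
```

Emit:
arm_command --hand '[1,1,1]' --linear '[[0,0,0],[0,0,0],[0,0,0]]' --delta_rot '[[0,0,0],[0,0,0],[0,0,0]]'

```text
time: 6.45
ee_pos: [0.4297, 0.2879, 0.2037]
orientation: [-0.429, 0.562, 0.429, 0.562]
contact_force: [-0.1, 0.4, -0.1]
width: 0.0856
```

```bash
python3 -c "
from h import *
plan([(.427,.302,.12),(.427,.302,.02)])
c=calibration('wrist')
cv2.imwrite('pics/w4.png',camera('wrist'));cv2.imwrite('pics/top4.png',camera('top'))
np.savez('w4.npz',T=c['T'])
print(proj(c,(.427,.302,.033)),proj(c,(.541,.271,.008)),[proj(c,np.array([.5409,.271,.033])-d*np.array([.9655,-.2603,0])) for d in (.06,.172)])"
```

```text
world (0.427, 0.302, 0.12) -> linear mm [83.7  6.3 12.9]
world (0.427, 0.302, 0.02) -> linear mm [183.7   6.4  12.8]
t 6.45 pos [0.4297 0.2879 0.2037] F [-0.15  0.39 -0.07] w 0.0856
axes [[0.001, -0.965, 0.263], [0.0, 0.263, 0.965], [-1.0, -0.001, 0.0]]
[300.03313105 183.48439419] [297.7381491  282.65857245] [array([299.15105603, 240.98414357]), array([300.3310071, 124.1822058])]
```

View pics/w4.png

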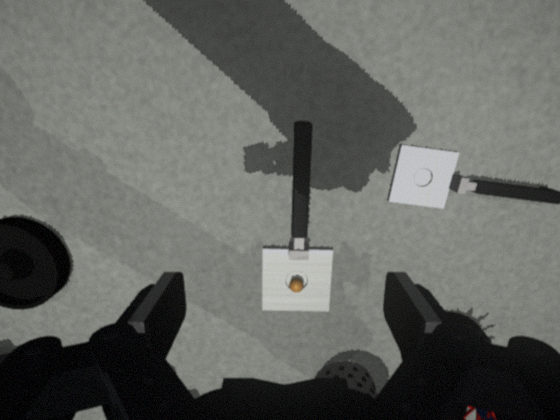

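View pics/top4.png

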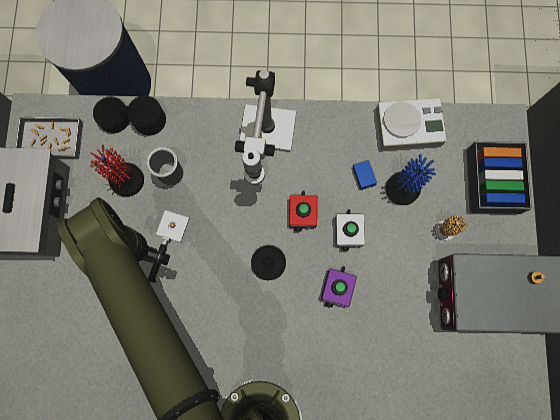

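```bash
python3 -c "
from h import *
c=calibration('wrist')
im=cv2.imread('pics/w4.png');g=cv2.cvtColor(im,cv2.COLOR_BGR2GRAY)
cs=[]
for v in range(128,236,12):
    r=g[v,280:325].astype(int);idx=np.where(r<45)[0]+280;cs.append((v,idx.min(),idx.max()))
print(cs)
P=[atz(c,(a+b)/2,v,.033) for v,a,b in cs];P=np.array(P)
k=np.polyfit(P[:,0],P[:,1],1);print('yaw',np.arctan(k[0]),'y at .427',np.polyval(k,.427))
e=atz(c,303,122,.033);print(e, 'bead',atz(c,297,284.5,.0135))
cv2.imwrite('pics/w4c.png',cv2.resize(im[110:320,240:360],None,fx=2.8,fy=2.8))
"
```

```text
[(128, np.int64(294), np.int64(311)), (140, np.int64(294), np.int64(311)), (152, np.int64(294), np.int64(310)), (164, np.int64(293), np.int64(310)), (176, np.int64(294), np.int64(309)), (188, np.int64(294), np.int64(308)), (200, np.int64(293), np.int64(307)), (212, np.int64(293), np.int64(307)), (224, np.int64(292), np.int64(306))]
yaw -0.28767642536796856 y at .427 0.30327212068123843
[0.37349082 0.31903455 0.033     ] bead [0.53992899 0.27078104 0.0135    ]
```

View pics/w4c.png

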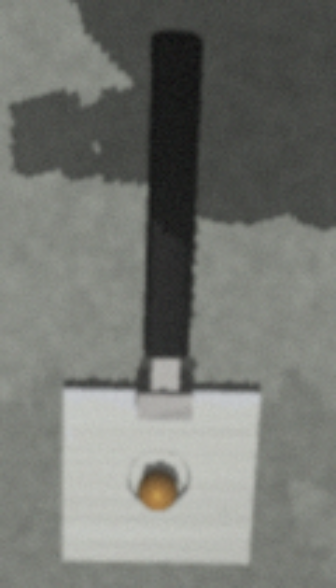

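Emit:
arm_command --hand '[1,1,1,1,1,1]' --linear '[[0.05,0.006,0.0134],[0.1,0.006,0.0134],[0.14,0.006,0.0134],[0.15,0.006,0.0134],[0.15,0.006,0.0134],[0.15,0.006,0.0134]]' --delta_rot '[[1,0,0],[1,0,0],[1,0,0],[1,0,0],[1,0,0],[1,0,0]]'

```text
time: 7.3
ee_pos: [0.4278, 0.3049, 0.0554]
orientation: [-0.425, 0.564, 0.425, 0.566]
contact_force: [0.2, 0.6, -0.5]
width: 0.0855
```

```bash
python3 -c "
from h import *
plan([(.427,.3025,.007)])
cv2.imwrite('pics/w5.png',camera('wrist'))"
```

```text
world (0.427, 0.3025, 0.007) -> linear mm [48.4  0.2 -2.7]
t 7.3 pos [0.4278 0.3049 0.0554] F [ 0.24  0.58 -0.55] w 0.0855
axes [[0.003, -0.961, 0.277], [0.003, 0.277, 0.961], [-1.0, -0.002, 0.003]]
```

View pics/w5.png

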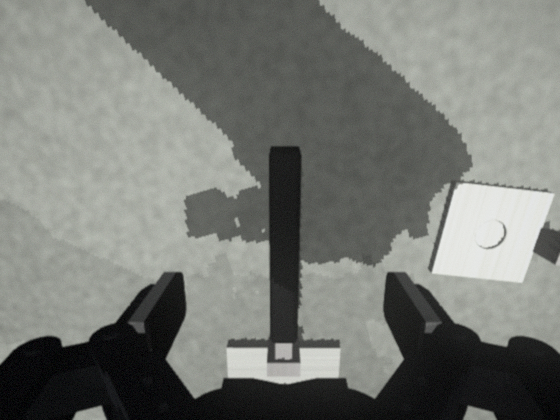

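Emit:
arm_command --hand '[1,1,1,1,0.2,-0.3,-0.6,-1,-1,-1,-1,-1]' --linear '[[0.025,0,-0.001],[0.048,0,-0.001],[0.048,0,-0.001],[0.048,0,-0.001],[0.048,0,-0.001],[0.048,0,-0.001],[0.048,0,-0.001],[0.048,0,-0.001],[0.048,0,-0.001],[0.048,0,-0.001],[0.048,0,-0.001],[0.048,0,-0.001]]' --delta_rot '[[0,0,0],[0,0,0],[0,0,0],[0,0,0],[0,0,0],[0,0,0],[0,0,0],[0,0,0],[0,0,0],[0,0,0],[0,0,0],[0,0,0]]' --newtons 70

```text
time: 8.85
ee_pos: [0.4263, 0.3034, 0.0057]
orientation: [-0.425, 0.565, 0.425, 0.565]
contact_force: [-1.1, 0.7, 5.0]
width: 0.0147
```

```bash
python3 -c "
from h import *
plan([(.427,.3025,.05)])
cv2.imwrite('pics/w6.png',camera('wrist'))"
```

```text
world (0.427, 0.3025, 0.05) -> linear mm [-44.3  -1.   -0.6]
t 8.85 pos [0.4263 0.3034 0.0057] F [-1.15  0.74  5.02] w 0.0147
axes [[0.0, -0.961, 0.277], [0.001, 0.277, 0.961], [-1.0, -0.0, 0.001]]
```

View pics/w6.png

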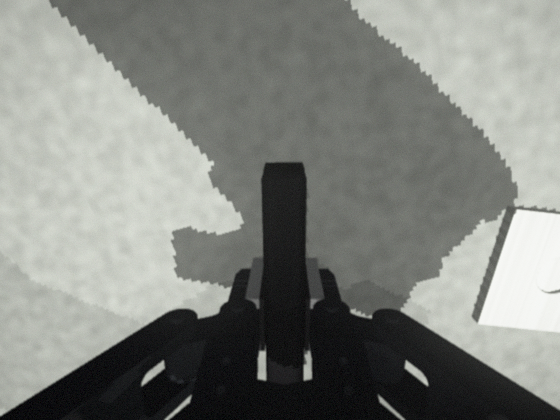

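Emit:
arm_command --hand '[-1,-1,-1,-1,-1,-1,-1,-1,-1]' --linear '[[-0.003,0,0],[-0.01,0,0],[-0.02,0,0],[-0.035,0,0],[-0.05,0,0],[-0.065,0,0],[-0.075,0,0],[-0.08,0,0],[-0.08,0,0]]' --delta_rot '[[0,0,0],[0,0,0],[0,0,0],[0,0,0],[0,0,0],[0,0,0],[0,0,0],[0,0,0],[0,0,0]]'

```text
time: 10.02
ee_pos: [0.4261, 0.3032, 0.0855]
orientation: [-0.425, 0.565, 0.425, 0.565]
contact_force: [0.5, 0.5, -0.9]
width: 0.0143
```

```bash
python3 -c "
from h import *
s=camera('side');t=camera('top');o=get_obs();print(o['ee_pos'],o['contact_force'],o['torque'],o['width'])
cv2.imwrite('pics/s7.png',s);cv2.imwrite('pics/t7.png',t)
a=cv2.resize(s[130:230,190:310],None,fx=5,fy=5,interpolation=2);b=cv2.resize(t[190:290,120:220],None,fx=5,fy=5,interpolation=2)
cv2.imwrite('pics/s7c.png',a);cv2.imwrite('pics/t7c.png',b)"
```

```text
[0.42570715 0.3028807  0.08483024] [ 0.26747048 -0.37639473 -0.35727342] [ 0.01449975  0.06232858 -0.02050768] 0.015232942284496878
```

View pics/s7c.png

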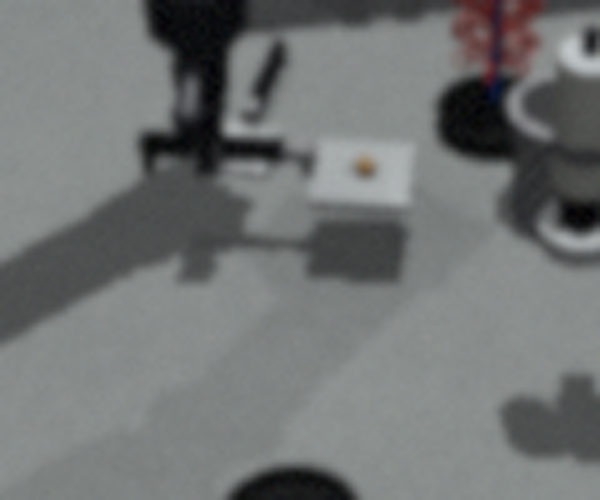

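View pics/t7c.png

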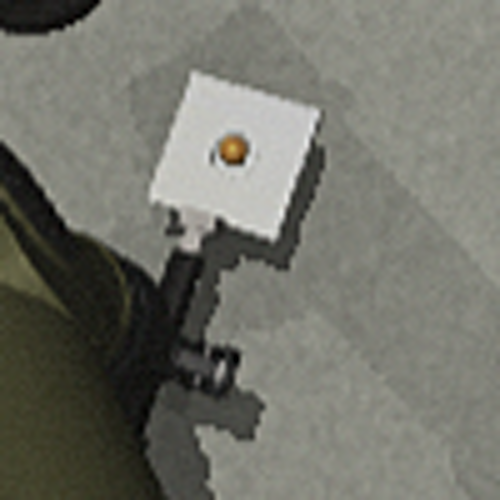

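Emit:
arm_command --hand '[-1,-1,-1,-1,-1,-1,-1,-1,-1,-1,-1,-1]' --linear '[[-0.004,-0.002,-0.005],[-0.011,-0.006,-0.018],[-0.02,-0.013,-0.038],[-0.03,-0.022,-0.063],[-0.038,-0.031,-0.091],[-0.044,-0.042,-0.121],[-0.048,-0.052,-0.152],[-0.05,-0.062,-0.179],[-0.051,-0.071,-0.205],[-0.052,-0.079,-0.227],[-0.052,-0.084,-0.243],[-0.052,-0.087,-0.253]]' --delta_rot '[[-0.2,0,0],[-0.7,0,0],[-1.5,0,0],[-2.5,0,0],[-3.6,0,0],[-4.8,0,0],[-6,0,0],[-7.1,0,0],[-8.1,0,0],[-9,0,0],[-9.7,0,0],[-10.3,0,0]]'

```text
time: 11.62
ee_pos: [0.4393, 0.0342, 0.1376]
orientation: [-0.474, 0.525, 0.474, 0.525]
contact_force: [-0.4, 0.8, -1.2]
width: 0.0149
```

Emit:
arm_command --hand '[-1,-1,-1,-1]' --linear '[[0,0,0],[0,0,0],[0,0,0],[0,0,0]]' --delta_rot '[[0,0,0],[0,0,0],[0,0,0],[0,0,0]]'

```text
time: 12.12
ee_pos: [0.4395, 0.0364, 0.1373]
orientation: [-0.474, 0.524, 0.474, 0.524]
contact_force: [-0.8, -0.1, -2.1]
width: 0.0151
```

```bash
python3 -c "
from h import *
s=camera('side');t=camera('top');
plan([(.5268,.0354,.1372)]);o=get_obs();print(o['dq'].round(3))
cv2.imwrite('pics/s8.png',s);cv2.imwrite('pics/t8.png',t)
a=cv2.resize(s[120:240,230:390],None,fx=5,fy=5,interpolation=2);b=cv2.resize(t[110:230,190:310],None,fx=5,fy=5,interpolation=2)
cv2.imwrite('pics/s8c.png',a);cv2.imwrite('pics/t8c.png',b)"
```

```text
world (0.5268, 0.0354, 0.1372) -> linear mm [  0.1 -86.9   8. ]
t 12.225 pos [0.4396 0.0361 0.1373] F [-0.08  0.24 -1.73] w 0.0148
axes [[-0.0, -0.995, 0.1], [-0.0, 0.1, 0.995], [-1.0, 0.0, -0.0]]
[ 0.002 -0.002  0.001  0.     0.001 -0.    -0.001]
```

View pics/s8c.png

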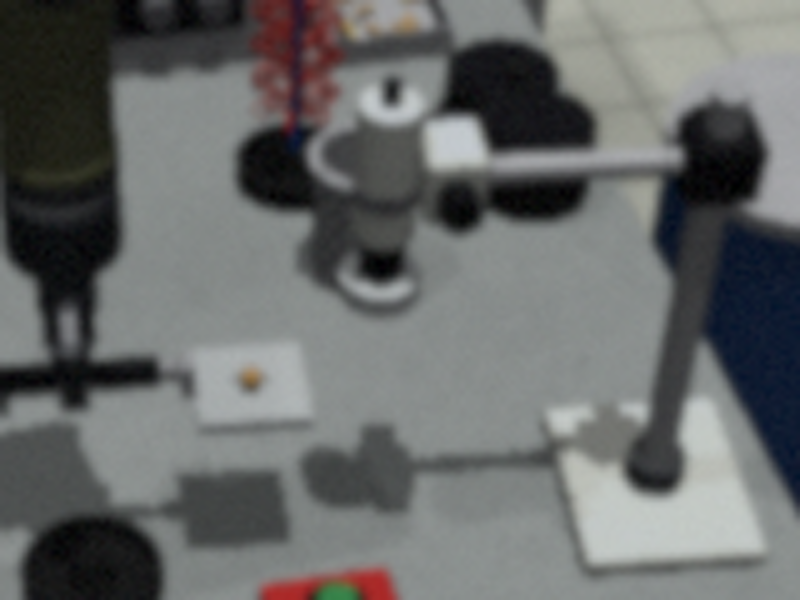

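View pics/t8c.png

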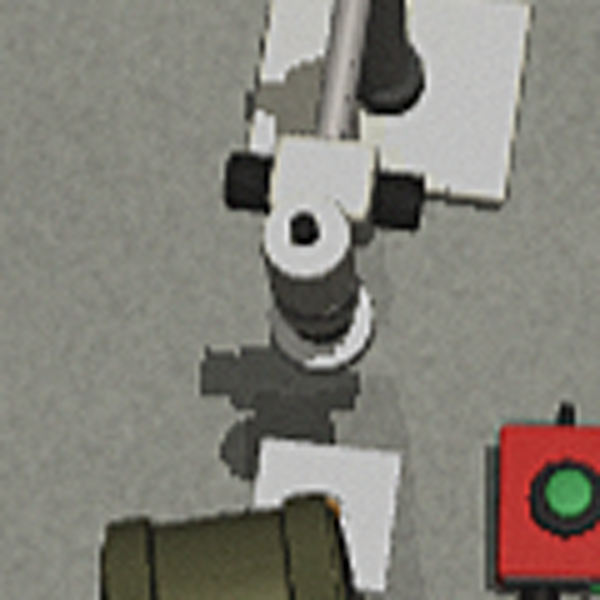

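```bash
python3 -c "
from h import *
c=calibration('side');ct=calibration('top')
px=lambda x,y,x0,y0,k:((x+.5)/k-.5+x0,(y+.5)/k-.5+y0)
u=np.array(px(250,378,230,120,5));print('side bead',u,proj(c,(.5578,.0242,.145)))
# plate corners top face local z=.008 -> .1395
a=.038;yw=-.1
for l in [(a,a),(a,-a),(-a,-a),(-a,a)]:
  x=.5578+l[0]*np.cos(yw)-l[1]*np.sin(yw);y=.0242+l[0]*np.sin(yw)+l[1]*np.cos(yw)
  for cc,n,x0,y0 in ((c,'s',230,120),(ct,'t',190,110)):
    q=proj(cc,(x,y,.1395));print(n,((q-[x0,y0]+.5)*5-.5).round(0),end=' ')
  print()
s=cv2.imread('pics/s8.png');cv2.imwrite('pics/s8d.png',cv2.resize(s[160:190,285:325],None,fx=20,fy=20,interpolation=2))
t=cv2.imread('pics/t8.png');cv2.imwrite('pics/t8d.png',cv2.resize(t[145:190,235:275],None,fx=13,fy=13,interpolation=2))
"
```

```text
side bead [279.6 195.2] [279.37697209 195.4925989 ]
s [298. 344.] t [264. 433.] 
s [312. 421.] t [404. 450.] 
s [197. 428.] t [386. 588.] 
s [188. 351.] t [244. 571.]
```

View pics/s8d.png

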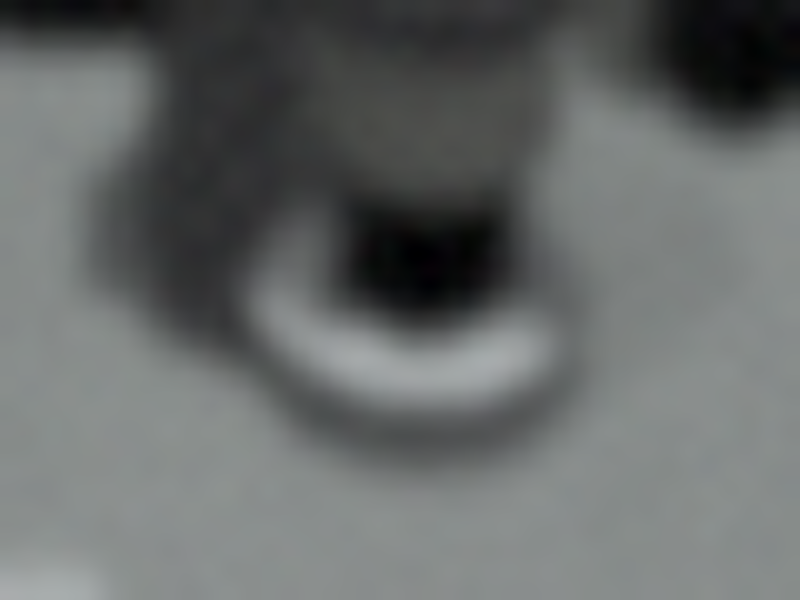

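View pics/t8d.png

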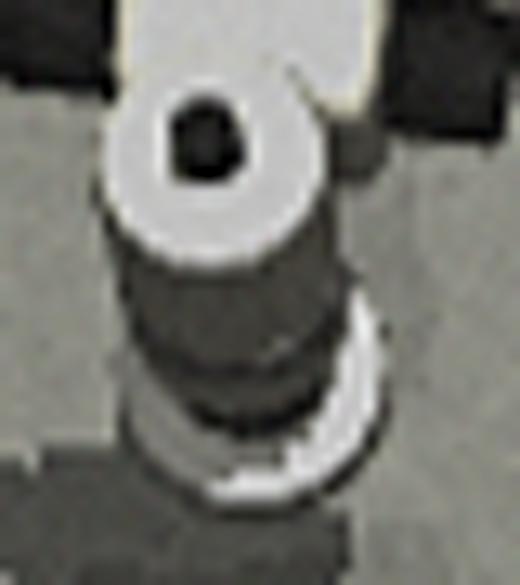

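```bash
python3 -c "
from h import *
from scipy.optimize import least_squares
c=calibration('side');ct=calibration('top')
an=np.linspace(0,2*np.pi,180)
def ext(cc,x,y,z=.205,r=.027):
  q=np.array([proj(cc,(x+r*np.cos(a),y+r*np.sin(a),z)) for a in an]);return np.array([q[:,0].min(),q[:,0].max(),q[:,1].max()])
h=lambda v,k,o:(v+.5)/k-.5+o
S=np.array([h(245,20,285),h(578,20,285),h(465,20,160)]);T=np.array([h(124,13,235),h(388,13,235),h(510,13,145)])
w=np.array([.5,.5,1])
for nm,f in [('side',lambda p:(ext(c,*p)-S)*w),('top',lambda p:(ext(ct,*p)-T)*w),('both',lambda p:np.r_[(ext(c,*p)-S)*w,(ext(ct,*p)-T)*w])]:
  s=least_squares(f,[.645,.023]);print(nm,s.x.round(4),s.fun.round(2))
"
```

```text
side [0.6445 0.03  ] [ 0.04 -0.04  0.  ]
top [0.6442 0.0243] [-0.15  0.15 -0.  ]
both [0.6442 0.0263] [ 0.12  0.05  0.74 -0.55 -0.24 -0.03]
```

Emit:
arm_command --hand '[-1,-1,-1,-1,-1,-1,-1,-1,-1,-1,-1,-1]' --linear '[[0,-0.003,0.0003],[0,-0.009,0.001],[0,-0.018,0.002],[0,-0.029,0.003],[0,-0.041,0.0044],[0,-0.053,0.0057],[0,-0.064,0.0068],[0,-0.073,0.0078],[0,-0.08,0.0086],[0,-0.084,0.009],[0,-0.086,0.0092],[0,-0.086,0.0092]]' --delta_rot '[[0,0,0],[0,0,0],[0,0,0],[0,0,0],[0,0,0],[0,0,0],[0,0,0],[0,0,0],[0,0,0],[0,0,0],[0,0,0],[0,0,0]]'

```text
time: 13.72
ee_pos: [0.526, 0.0364, 0.1373]
orientation: [-0.474, 0.525, 0.474, 0.525]
contact_force: [-0.3, -0.6, -1.1]
width: 0.0146
```

Emit:
arm_command --hand '[-1,-1,-1,-1,-1]' --linear '[[0,0,0],[0,0,0],[0,0,0],[0,0,0],[0,0,0]]' --delta_rot '[[0,0,0],[0,0,0],[0,0,0],[0,0,0],[0,0,0]]'

```text
time: 14.35
ee_pos: [0.5261, 0.0364, 0.1373]
orientation: [-0.474, 0.525, 0.474, 0.525]
contact_force: [-0.8, 1.3, -1.3]
width: 0.0151
```

```bash
python3 -c "
from h import *
s=camera('side');t=camera('top')
plan([(.5261,.0367,.1372)]);o=get_obs();print(o['dq'].round(3),o['torque'])
cv2.imwrite('pics/s9.png',s);cv2.imwrite('pics/t9.png',t)
c=calibration('side');print('bead exp',proj(c,(.6443,.0248,.145)))
cv2.imwrite('pics/s9c.png',cv2.resize(s[135:235,250:370],None,fx=6,fy=6,interpolation=2));cv2.imwrite('pics/t9c.png',cv2.resize(t[90:230,190:310],None,fx=4,fy=4,interpolation=2))"
```

```text
world (0.5261, 0.0367, 0.1372) -> linear mm [0.1 0.  0.3]
t 14.45 pos [0.5261 0.0364 0.1373] F [ 0.66 -0.21 -1.24] w 0.0144
axes [[0.0, -0.995, 0.101], [0.0, 0.101, 0.995], [-1.0, -0.0, 0.0]]
[ 0.001 -0.001 -0.001  0.001 -0.001 -0.003 -0.001] [0.03416672 0.09513217 0.04039185]
bead exp [304.48662558 192.02060143]
```

View pics/s9c.png

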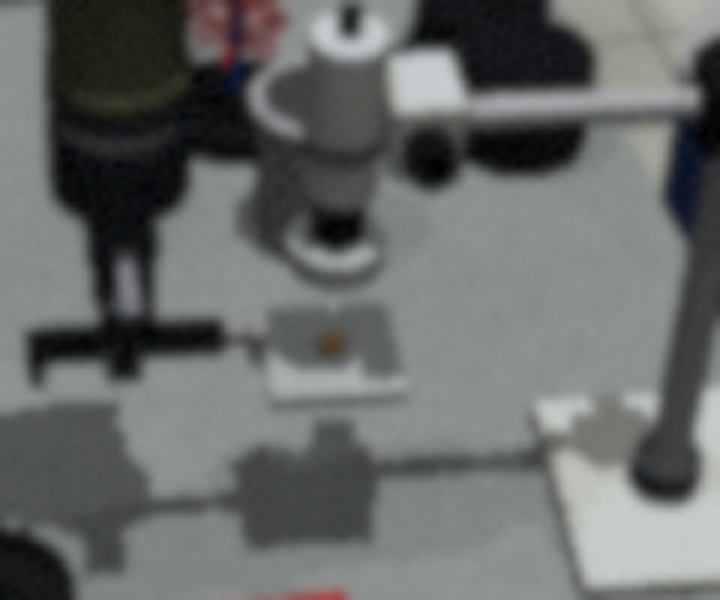

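View pics/t9c.png

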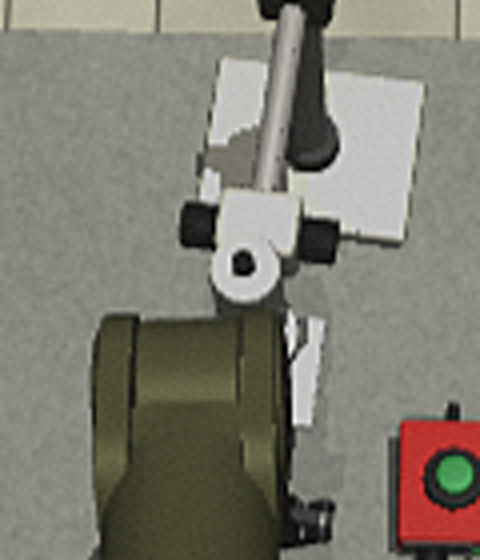

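```bash
python3 -c "
from h import *
c=calibration('side');ct=calibration('top')
h=lambda v,k,o:(v+.5)/k-.5+o
print('disc',tri(ray(ct,h(215,13,235),h(157,13,145)),ray(c,h(392,5,230),h(102,5,120))))
print('colbase',tri(ray(ct,h(192,4,220),h(263,4,60)),ray(c,h(604,4,210),h(327,4,130))))
print('ring',tri(ray(ct,h(256,13,235),h(382,13,145)),ray(c,h(411,20,285),h(338,20,160))))
t=cv2.imread('pics/top0.png')[70:170,220:320];s=cv2.imread('pics/s9.png')[150:250,320:400]
cv2.imwrite('pics/ft.png',cv2.resize(t,None,fx=6,fy=6,interpolation=2));cv2.imwrite('pics/fs.png',cv2.resize(s,None,fx=6,fy=6,interpolation=2))
"
```

```text
disc (array([0.6420281 , 0.02320131, 0.35652591]), np.float64(0.003620074353123853))
colbase (array([ 8.47623383e-01, -1.82017751e-04,  3.69495386e-02]), np.float64(0.00650895118108739))
ring (array([0.64157502, 0.02364349, 0.21437337]), np.float64(0.0016363152386355076))
```

View pics/ft.png

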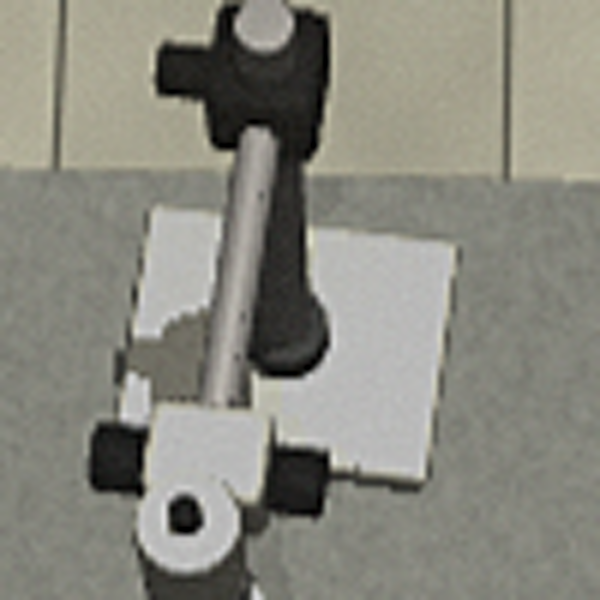

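View pics/fs.png

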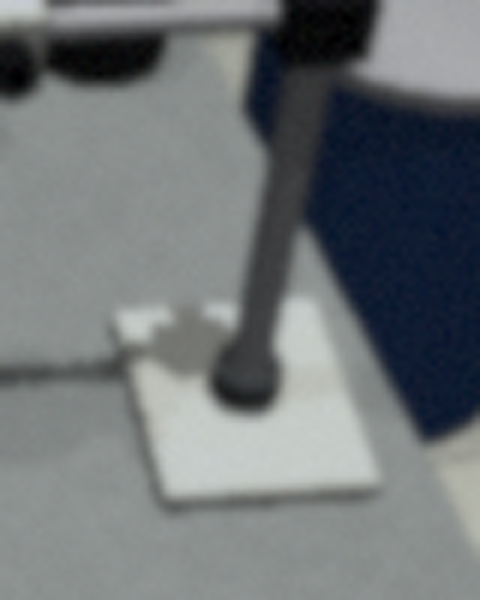

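Emit:
arm_command --hand '[-1,-1,-1,-1,-1,-1,-1,-1]' --linear '[[0,0.001,0],[0,0.001,0],[0,0.001,0],[0,0.001,0],[0,0.001,0],[0,0.001,0],[0,0.001,0],[0,0.001,0]]' --delta_rot '[[0,0,0],[0,0,0],[0,0,0],[0,0,0],[0,0,0],[0,0,0],[0,0,0],[0,0,0]]'

```text
time: 15.45
ee_pos: [0.5251, 0.0365, 0.1373]
orientation: [-0.474, 0.525, 0.474, 0.525]
contact_force: [0.2, -0.0, -1.2]
width: 0.0147
```

```bash
python3 -c "
from h import *
s=camera('side');o=get_obs();print(o['ee_pos'],o['dq'].round(3),o['width'],o['time'])
cv2.imwrite('pics/s10.png',s);print(finish_job())"
```

```text
[0.52508007 0.03651531 0.13733532] [-0.     0.     0.     0.001 -0.    -0.001  0.   ] 0.014800515356380318 15.5
the job is handed in; nothing more can be done
None
```

View pics/s10.png

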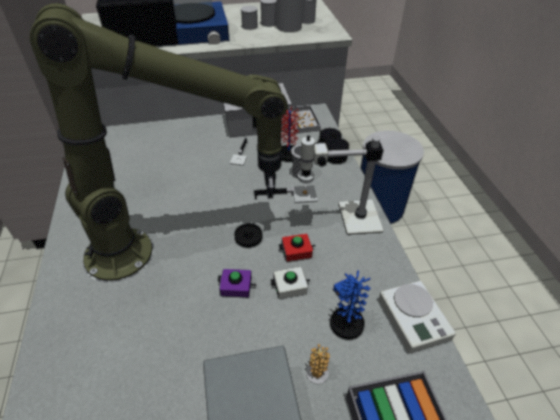

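The job is handed in at 15.5 s. I pressed the white box's green button to its stop. I then picked up the larger tray by its handle with 70 N and carried it under the lens. The arm is holding it there, still and level.

**What the last checks showed**
- **Button:** the tip went from about 65 mm to a hard stop at 60.8 mm with about 19 N. The wrist picture showed the button sunk into its housing.
- **Bead:** just before the last 1 mm shift, the side camera showed it in the pocket, within 0.3 px of where it should appear at 145 mm height.
- **Bench:** the microscope and the other things look unmoved in the last picture.

**What disagreed or went wrong**
- **Lens position:** my measurements put the lens at x 0.642–0.645 m and y 0.023–0.030 m. The 0.030 comes from the side camera's blurred ring edge alone, and the other estimates lie between 0.022 and 0.026. The bead ended at about (0.643, 0.025), so I expect it to be centred within 2 mm, but up to about 6 mm off in y if that edge reading is right.
- **First move:** I gave millimetres instead of metres, so the arm ran further than planned, to about 120 mm from the microscope's axis. Pictures and forces showed that it touched nothing.

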